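Air the curing box, shut it and hold its lamp dial at the third notch

TASK

Air the white curing box: pull its front door down until it is fully open, then push it back up until it is fully shut. Only once it is shut, press the bar of the spring-return lamp dial down past the first two notches to the third, no further, and hold it there steadily for at least two seconds; the dial springs back if let go, so the program finishes while still holding the bar down at the third notch. Leave the other things on the table where they are.

Things in the scene. Friction and masses are not known exactly. Their poses are not given: they have to be found in the camera images.
- cure_box: White bench-top curing box, fixed to the table, 200 deep (x) by 260 wide (y) by 165 mm high, with a bottom-hinged front door. Origin: centre of its underside, on the table. Its own x points from its front to its back, so the door faces -x (roughly towards the robot); z is up. Its yaw varies. A small jar stands on the middle of its top.
- door (a joint): Angle of the box's bottom-hinged door, rad: 0 = shut (upright), growing as its top comes down and out towards the box's -x side; 1.40 = fully open (nearly level), at its stop. A stiff hinge: it stays where it is left. It may start a little ajar. Moving it takes up to about 6 N at the handle bar.
- door_hinge (a point): Middle of the door's hinge line, which runs along the box's y axis at the door's lower edge: 107 mm in front of the box's origin and 35 mm above the table. Its axes turn with the door: z points from the hinge to the handle, y along the hinge. The door panel is 240 wide, 125 high, 12 mm thick.
- door_handle (a point): Middle of the door's round steel handle bar, 12 mm thick, 130 long, along the hinge direction, on two thin posts above the door's top edge: 175 mm from the hinge line in the door's plane, 50 beyond the panel. Shut, it stands 210 mm above the table and 45 above the box's top, free on both sides to be pinched from above; fully open, 65 mm. Axes as door_hinge. It can turn between the fingers.
- lamp_unit: Lamp control, fixed on the table left or right of the box: grey base 120 x 90 mm, two round-topped upright aluminium cheeks 129 mm high, and between them a black drum dial with a steel arm ending in a cross bar. Origin: underside, below the dial's axis. The arm sticks out to its own -x (roughly towards the robot); the dial's axis runs along y, 95 mm up. Pips on the cheek rims mark the notches.
- dial: The turning part of the lamp control: black drum 60 mm across, arm and cross bar. Origin: middle of the dial's axis, 95 mm above the table. At rest its axes are those of the lamp unit; it turns about y.
- dial_angle (a joint): Dial angle, rad: 0 = at rest, arm 0.65 above horizontal; grows as the bar is pressed down (arm elevation = 0.65 - angle). Notches (detents) at 0.33, 0.66 and 0.99, stop at 1.30. A spring returns it to 0 from anywhere; notches are felt but do not hold it. Takes 2 to 8 N at the bar. Third notch: 0.99, give or take 0.13; above 1.17 is past it and spoils the job.
- press_bar (a point): The dial's cross bar, black, round, 16 mm thick, 56 long along the lamp unit's y; to be pressed down from above. This point: its centre, 90 mm from the dial's axis. Its height = 95 mm + 90 x sin(0.65 - angle): 149 at rest, 65 at the third notch. Distance in front of the dial's axis = 90 x cos(0.65 - angle): 72 mm at rest, 85 at the third notch.
- gem_plate: Bystander: white paper plate of glass pieces, 170 mm across, 15 high, near the robot in front of the box. Origin: underside centre.
- shard_plate: Bystander: larger white paper plate of glass pieces, 200 mm across, far to the right. Origin: underside centre.
- stone: Bystander: grey concrete stepping stone set with glass, 180 x 180 x 30 mm, far to the left. Origin: underside centre.
- jar: Bystander: small amber jar, 52 mm across, 60 high, on the middle of the box's top. Origin: underside centre.
- glue: Bystander: slim white glue bottle, 38 mm across, 100 high, left of the box. Origin: underside centre.
- mug: Bystander: white mug, 80 mm across, 95 high, to the right of the box. Origin: underside centre.
- driver: Bystander: screwdriver lying on the table, left of the box.
- tile_tray: Bystander: plywood tray of glass tiles, 130 x 100 x 45 mm, fixed, on the other side of the box from the lamp unit. Origin: underside centre.
Things that resemble listed ones, but are neither listed nor needed, are in the scene too. There is more than one size of the lamp_unit; the job needs the middle-sized.

How it is judged:
By the outcome, as a careful person would: the job done as asked, in the order asked, and still so for the second after the job is handed in, while the arm keeps its last pose, push and grip.
It also fails if it takes over 64 s, if anything falls off the work surface, if the arm or the gripper's body presses on something with over 40 N, if the wrist force passes 120 N, or if a joint passes its speed limit or range.

ROBOT

A 7-joint arm with a two-finger parallel gripper is mounted at the origin on the work surface. World frame = base frame: x ahead of the robot, y to its left, z up, the work surface at z = 0. Lengths are in m, angles in rad, forces in N, time in s.
With the tool pointing down it reaches from about 0.4 to 0.85 m from the base axis. Payload 10.4 kg.
Tool frame: the origin (TCP) lies at the very end of the fingers, on their centre line; the grasp point (between the pads) lies 19 mm behind it; z points along the fingers, y is the direction in which the jaws open and shut (so a half turn about z gives the same grasp; the last joint's range is limited). The gripper opens to 87 mm and grips with 3 to 60 N. Pads are 19 mm wide; open, the fingers measure 117 mm over their backs; the gripper's body (75 mm by 190 mm) begins 51 mm behind the grasp point.
Start: joints at [-1.126, 0.332, -0.065, 1.46, 0.022, 1.35, -0.088], TCP at [0.282, 0.558, 0.223] pointing down, gripper open.
Joint ranges: [-2.6, 2.6], [-0.5, 2.12], [-1.47, 1.34], [0.16, 2.42], [-1.27, 4.41], [0.06, 2.06], [-2.6, 2.6]. Speed limits (rad/s): [2.22, 2.22, 2.79, 2.79, 3.14, 3.14, 3.14].

INTERFACE

Orientations are given as a unit quaternion [x, y, z, w].
In Python, from bench import r gives the robot as it stands.
- The arm moves only by the tool move_arm, never from a script. Its argument "deltas" is a list of rows, each a list of 5 numbers: the gripper's target within -1 to 1 (fully open at 1, half-way at 0, shut at -1), then the shift along the tool's x, y, z as a fraction of full scale, then the turn about the tool's z as a fraction of full scale. A call has 1 to 12 rows; each row shifts and turns the commanded pose from where the row before left it, along the tool's axes as they then stand; what a row does not reach is not made up. Full scale, the value 1, is 2.5 cm for a shift and 90 degrees for a turn. A row lasts 1/12 s, in which the tool goes at most 41.7 mm and 7.16 degrees, less where a joint would pass 70% of its speed; a pose out of reach is approached as far as the arm can. A call with a number of a shift or a turn outside -1 to 1 is refused whole. A call with a gripper value outside its range is refused whole. The fingers move at their own pace and stop on an object; "squeeze" is the grip in N (left out, the last holds). Time passes only in rows, so rows that do not move let the fingers close. It gives the time, the measured TCP pose, the force and the opening at its end, in the units of the state.
- r.read_state(): the state, without advancing time (a new reading comes with each control period).
- r.camera(name): name is "scene" or "top" or "wrist"; returns the picture (384x512x3 uint8, red, green, blue); there is no depth.
- r.camera_info(name): a dict with "K" (3x3 intrinsics, pixels), "k1" (the pictures are not rectified: a ray, as slopes to the right and down, at radius r is drawn at 1 + k1 r^2 times it, then the intrinsics apply), "R" (3x3) and "t" (3): a world point X has camera coordinates R X + t; the wrist camera has in their place "hand_eye" (4x4, takes a point from camera to tool coordinates, whose origin is the TCP and whose axes are the flange's). Camera axes: x right, y down, z forward; pixel columns grow to the right and rows downward; lengths in m; the calibration is good to about 2 mm. A picture is of the moment at which its call begins: read the wrist's pose just before it. camera_info takes no time and is no camera call.
- r.close_job(): hands the job in, once; it reports no verdict.
Trained networks look in the newest picture that a camera, given by its name, has taken for a name from the list of things; names that differ only in an ending like _2 or _b are one class to them, and where a whole thing is asked for, a point or a joint stands for the part that bears it (a point fixed in the world has none). Each returns a list of dicts, best first, with "confidence" (0 to 1); they miss things now and then, are a little off and sometimes report something else, mostly with a low value. They report only what shows in the picture. A call takes as long as a camera call. They do not tell look-alikes from the thing itself.
- r.boxes_of(camera, label): "position" ([x, y, z] in m, in the coordinates of the camera as it stood for that picture, good to about 4 mm: the middle of the surface that is visible of it).
- r.tip_of(camera, label): "position" ([x, y, z] in m, in the coordinates of the camera as it stood for that picture, good to about 4 mm: a listed point, or the origin of a listed thing).
The state is a dict: "time": time; "joint_positions": joint angles; "joint_vel": joint speeds; "joint_torque": joint torques, N m; "ee_pos": TCP position; "eef_rot": TCP orientation; "ft_force": force on the tool from outside, world axes, zero at the start; "torque": the same for the moment, N m; "width": finger opening in m.
Only numpy, scipy, OpenCV 4.12 (cv2) and the standard library are available. Lean on these libraries where they do the work, as an engineer would, in place of code of your own. Each camera call takes 0.05 s, during which the arm holds its last target.

## Working session

There is one attempt and no reset: what is moved stays moved. The work goes in short steps, Python scripts to look and compute and a tool call to move; the robot and the scene stay as the last step left them, time stands still between calls to the robot, and variables do not carry over. Pictures are saved under pics/ and viewed, and the job is handed in when it is done.

Besides the shell and the picture viewer there is one more tool, called after "Call:" in YAML: its name, and indented under it one key for each argument. move_arm: Moves the arm, as the interface text tells. Shift numbers are shares of 2.5 cm and turn numbers shares of 90 degrees, none past 1 either way. Its arguments: {"type":"object","properties":{"deltas":{"type":"array","items":{"type":"array","items":{"type":"number"}}},"squeeze":{"type":"number"}},"required":["deltas"]}

```bash
mkdir -p pics; ls; python3 - <<'E'
from bench import r
import cv2,json
s=r.read_state(); print(s)
for n in ("scene","top"):
    cv2.imwrite(f"pics/{n}0.png",r.camera(n)[:,:,::-1]); print(n,r.camera_info(n))
    for l in ("door_handle","door_hinge","cure_box","lamp_unit","press_bar","dial"):
        print(l,[( [round(float(x),3) for x in d["position"]],round(d["confidence"],2)) for d in r.tip_of(n,l)])
print(r.camera_info("wrist"))
print(r.read_state()["time"])
E
```

```text
pics
{'time': 0.0, 'joint_positions': array([-1.12560095,  0.3328957 , -0.06471208,  1.46091151,  0.02159076,
        1.34989905, -0.08849368]), 'joint_vel': array([ 0.00161767, -0.00086997, -0.00040359, -0.00106055, -0.00246814,
       -0.00236986, -0.00048384]), 'joint_torque': array([-5.50099176e-04, -6.23265123e+01,  2.37597252e-02, -3.89884257e+01,
       -6.15772954e-02,  3.98500508e-02,  1.36467329e-04]), 'ee_pos': array([0.28165064, 0.55751974, 0.22175332]), 'eef_rot': array([ 2.31753231e-01,  9.72774351e-01, -6.95424565e-04, -1.39306138e-04]), 'ft_force': array([ 0.3524662 , -0.33540391,  0.30741972]), 'torque': array([ 0.00647124,  0.00373303, -0.02277111]), 'width': 0.0871077456399238}
scene {'K': array([[375.83383074,   0.        , 257.28285857],
       [  0.        , 375.83383074, 192.46904461],
       [  0.        ,   0.        ,   1.        ]]), 'k1': 0.007431087184764379, 'R': array([[-0.46386741,  0.88586339,  0.00854897],
       [ 0.61176867,  0.32729212, -0.72015205],
       [-0.64075434, -0.32882507, -0.69376361]]), 't': array([ 0.24787492, -0.20159151,  1.6263729
[... 1188 characters left out ...]
.155, 1.317], 0.67), ([-0.297, -0.049, 1.305], 0.47)]
dial [([-0.31, -0.107, 1.365], 0.83), ([-0.38, 0.262, 1.29], 0.68), ([-0.227, 0.103, 1.367], 0.53)]
{'K': array([[295.53991632,   0.        , 258.20565257],
       [  0.        , 295.53991632, 191.18602847],
       [  0.        ,   0.        ,   1.        ]]), 'k1': -0.03090941598381219, 'hand_eye': array([[-4.87239791e-04, -9.53961245e-01, -2.99929503e-01,
         8.30767614e-02],
       [ 9.99999850e-01, -5.39573474e-04,  9.16630893e-05,
         1.13976506e-03],
       [-2.49277038e-04, -2.99929413e-01,  9.53961365e-01,
        -1.62984331e-01],
       [ 0.00000000e+00,  0.00000000e+00,  0.00000000e+00,
         1.00000000e+00]])}
0.7
```

View pics/scene0.png

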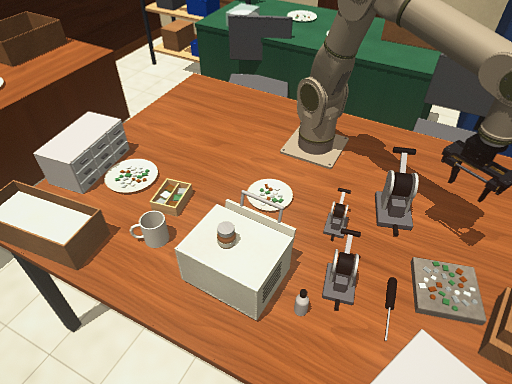

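View pics/top0.png

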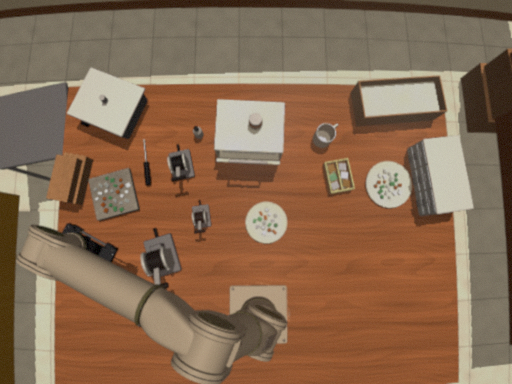

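```bash
cat > h.py <<'E'
import numpy as np, cv2
from scipy.spatial.transform import Rotation as Ro
def tow(info,p): return info["R"].T@(np.array(p)-info["t"])
def proj(info,X):
    c=info["R"]@np.array(X,float)+info["t"]; s=c[:2]/c[2]; s=s*(1+info["k1"]*(s@s)); return info["K"][:2,:2]@s+info["K"][:2,2]
def ray(info,uv):
    d=(np.array(uv,float)-info["K"][:2,2])/info["K"][0,0]; s=d.copy()
    for _ in range(20): s=d/(1+info["k1"]*(s@s))
    return -info["R"].T@info["t"], info["R"].T@np.array([s[0],s[1],1])
def onz(info,uv,z):
    o,d=ray(info,uv); return o+d*(z-o[2])/d[2]
def tri(i1,u1,i2,u2):
    o1,d1=ray(i1,u1);o2,d2=ray(i2,u2)
    A=np.stack([d1,-d2],1); l=np.linalg.lstsq(A,o2-o1,rcond=None)[0]
    a,b=o1+d1*l[0],o2+d2*l[1]; return (a+b)/2,np.linalg.norm(a-b)
def winfo(r,s):
    i=dict(r.camera_info("wrist")); T=np.eye(4);T[:3,:3]=Ro.from_quat(s["eef_rot"]).as_matrix();T[:3,3]=s["ee_pos"]
    M=np.linalg.inv(T@i["hand_eye"]); i["R"]=M[:3,:3];i["t"]=M[:3,3]; return i
E
python3 - <<'E'
from bench import r
from h import *
D={"scene":{"door_handle":[([0.01, 0.028, 1.101]),([0.045, 0.015, 1.4])],"cure_box":[[-0.066, 0.255, 1.153],[-0.495, -0.06, 1.474]],
"lamp_unit":[[0.268, 0.109, 1.306],[0.247, 0.274, 1.139],[0.482, 0.061, 1.355]],"press_bar":[[0.501, -0.139, 1.288],[0.266, 0.113, 1.086],[0.29, -0.012, 1.262]],"dial":[[0.276, 0.059, 1.25],[0.246, 0.201, 1.072],[0.487, -0.032, 1.267]]},
"top":{"door_handle":[[-0.038, -0.108, 1.262]],"door_hinge":[[-0.038, -0.13, 1.435]],"cure_box":[[-0.028, -0.222, 1.487]],"lamp_unit":[[-0.229, 0.118, 1.434],[-0.319, -0.099, 1.467],[-0.383, 0.277, 1.411]],"press_bar":[[-0.349, 0.34, 1.207],[-0.218, 0.155, 1.317],[-0.297, -0.049, 1.305]],"dial":[[-0.31, -0.107, 1.365],[-0.38, 0.262, 1.29],[-0.227, 0.103, 1.367]]}}
for c in D:
    i=r.camera_info(c)
    for l in D[c]:
        for p in D[c][l]:
            X=tow(i,p); print(c,l,X.round(3),proj(i,X).round())
E
```

```text
scene door_handle [0.587 0.037 0.197] [261. 202.]
scene door_handle [ 0.372 -0.034 -0.001] [269. 196.]
scene cure_box [ 0.728  0.027 -0.003] [236. 276.]
scene cure_box [ 0.529 -0.562 -0.003] [131. 177.]
scene lamp_unit [ 0.386  0.225 -0.001] [334. 224.]
scene lamp_unit [ 0.604  0.315 -0.004] [339. 283.]
scene lamp_unit [0.226 0.383 0.001] [391. 209.]
scene press_bar [0.138 0.356 0.192] [404. 152.]
scene press_bar [0.53  0.297 0.148] [349. 232.]
scene press_bar [0.33  0.219 0.117] [344. 189.]
scene dial [0.388 0.234 0.074] [340. 210.]
scene dial [0.602 0.312 0.095] [344. 263.]
scene dial [0.223 0.386 0.129] [402. 183.]
top door_handle [0.584 0.044 0.205] [247. 161.]
top door_hinge [0.628 0.041 0.036] [248. 159.]
top cure_box [ 0.726  0.03  -0.004] [251. 139.]
top lamp_unit [0.383 0.233 0.002] [202. 219.]
top lamp_unit [ 0.603  0.322 -0.004] [182. 167.]
top lamp_unit [0.223 0.388 0.002] [164. 258.]
top press_bar [0.134 0.358 0.197] [158. 287.]
top press_bar [0.331 0.224 0.114] [200. 232.]
top press_bar [0.532 0.303 0.15 ] [178. 178.]
top dial [0.598 0.315 0.098] [178. 164.]
top dial [0.222 0.387 0.124] [156. 261.]
top dial [0.389 0.232 0.071] [199. 217.]
```

```bash
python3 - <<'E'
import cv2,numpy as np
a=cv2.imread("pics/top0.png");b=cv2.imread("pics/scene0.png")
cv2.imwrite("pics/c1.png",cv2.resize(a[90:215,150:300],None,fx=5,fy=4.8,interpolation=cv2.INTER_CUBIC))
cv2.imwrite("pics/c2.png",cv2.resize(b[140:310,220:420],None,fx=4,fy=3.5,interpolation=cv2.INTER_CUBIC)[:600])
E
```

```text
(no output)
```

View pics/c1.png

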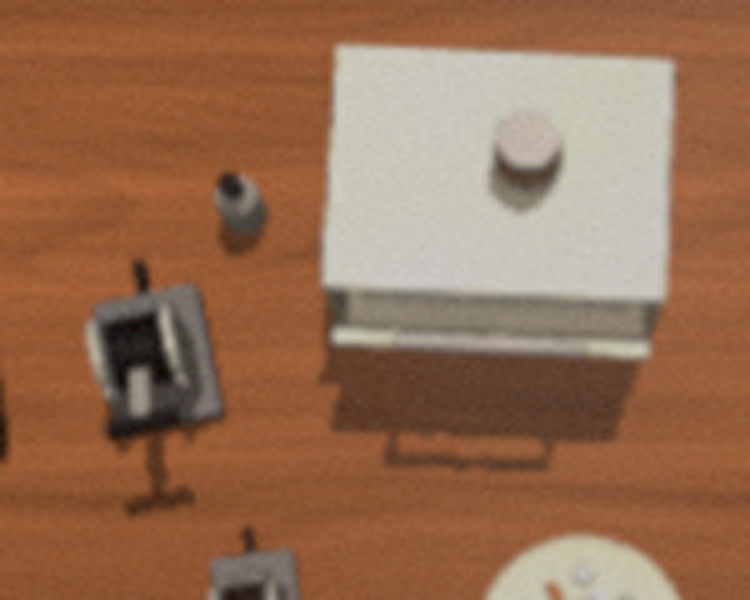

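View pics/c2.png

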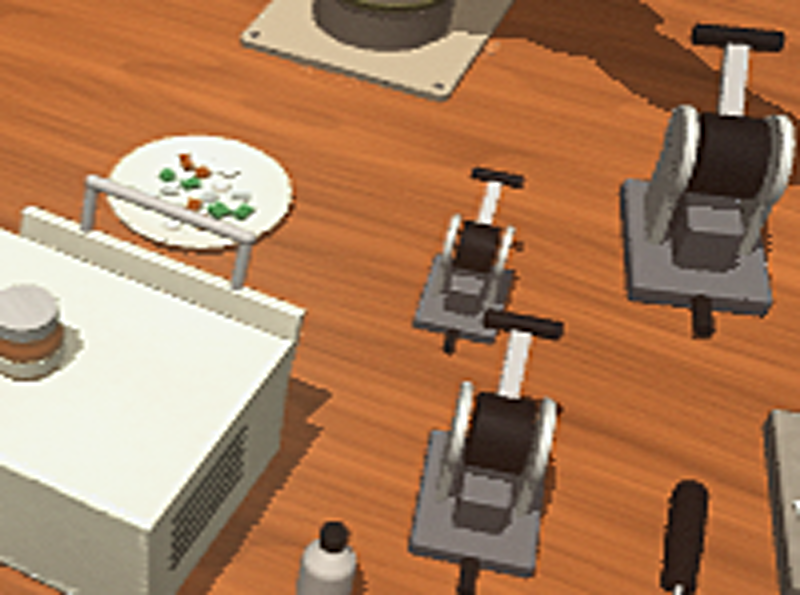

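```bash
python3 - <<'E'
from bench import r
from h import *
t=r.camera_info("top");s=r.camera_info("scene")
c=lambda x,y:(150+x/5,90+y/4.8)
d=lambda x,y:(220+x/4,140+y/3.5)
P=[onz(t,c(*p),.165) for p in [(335,46),(674,61),(664,300),(322,286)]]
for p in P: print(p.round(4))
for a,b in((0,1),(3,2)): print("yedge yaw",np.degrees(np.arctan2(*(P[a]-P[b])[[0,1]]))*-1, np.linalg.norm(P[a]-P[b]))
print("centre",np.mean(P,0))
Q=[onz(s,d(*p),.165) for p in [(300,343),(150,528)]]
print([q.round(4) for q in Q], np.degrees(np.arctan2(*(Q[1]-Q[0])[[1,0]])))
H=[onz(s,d(*p),.205) for p in [(92,182),(249,237)]]
print("handle scene", [h.round(4) for h in H],np.linalg.norm(H[0]-H[1]),np.mean(H,0), np.degrees(np.arctan2(*(H[1]-H[0])[[0,1]]))*-1)
# line of sight in top at the middle of handle
for z in (.19,.2,.205,.21): print(z,onz(t,c(475,343),z), np.mean([onz(s,d(*p),z) for p in [(92,182),(249,237)]],0))
# lamp bar ends scene
L=[onz(s,d(*p),.149) for p in [(487,318),(561,329)]]; print("bar",[l.round(4) for l in L],np.mean(L,0),np.linalg.norm(L[0]-L[1]))
E
```

```text
[0.835  0.1592 0.165 ]
[ 0.8224 -0.102   0.165 ]
[ 0.6253 -0.091   0.165 ]
[0.637  0.1662 0.165 ]
yedge yaw -2.7567655002700735 0.2615230063420824
yedge yaw -2.589553641401056 0.25740044005100504
centre [0.72992696 0.03309376 0.165     ]
[array([0.639 , 0.1717, 0.165 ]), array([0.8355, 0.1567, 0.165 ])] -4.354235992265245
handle scene [array([ 0.582 , -0.0251,  0.205 ]), array([0.5857, 0.1054, 0.205 ])] 0.13056027139613835 [0.58381564 0.04017883 0.205     ] -1.617983460771206
0.19 [0.58572539 0.05068013 0.19      ] [0.57035086 0.03358734 0.19      ]
0.2 [0.5835817  0.05049597 0.2       ] [0.57932738 0.03798167 0.2       ]
0.205 [0.58250986 0.05040389 0.205     ] [0.58381564 0.04017883 0.205     ]
0.21 [0.58143802 0.05031181 0.21      ] [0.5883039  0.04237599 0.21      ]
bar [array([0.5385, 0.2764, 0.149 ]), array([0.5247, 0.3271, 0.149 ])] [0.53161091 0.3017319  0.149     ] 0.05251693030705464
```

Three lamp units, by scene pixel: small (338,212), middle (340,270) and large (396,200). The dial axis heights come out at 72, 96 and 127 mm. The one at (340,270), world (0.60, 0.315), matches the given 95 mm axis and 149 mm bar, and the crop confirms it. The door is ajar by about 0.21 rad, with its handle at (0.584, 0.040, 0.205) and the box yaw about -3°.

I'll rise and turn first.

Call:
move_arm:
  deltas:
    - [1,0,0,-0.4,0.0736]
    - [1,0,0,-0.4,0.0736]
    - [1,0,0,-0.4,0.0736]
    - [1,0,0,-0.4,0.0736]
    - [1,0,0,-0.4,0.0736]
    - [1,0,0,-0.4,0.0736]
    - [1,0,0,-0.4,0.0736]
    - [1,0,0,-0.4,0.0736]
    - [1,0,0,-0.4,0.0736]
    - [1,0,0,-0.4,0.0736]
    - [1,0,0,0,0]
  squeeze: 25

```text
time: 1.62
ee_pos: [0.2821, 0.5585, 0.3247]
eef_rot: [0.728, 0.686, 0.001, -0.001]
ft_force: [-1.0, 0.7, 0.7]
width: 0.0873
```

Call:
move_arm:
  deltas:
    - [1,-0.836,0.492,0,0]
    - [1,-0.836,0.492,0,0]
    - [1,-0.836,0.492,0,0]
    - [1,-0.836,0.492,0,0]
    - [1,-0.836,0.492,0,0]
    - [1,-0.836,0.492,0,0]
    - [1,-0.836,0.492,0,0]
    - [1,-0.836,0.492,0,0]
    - [1,-0.836,0.492,0,0]
    - [1,-0.836,0.492,0,0]
    - [1,-0.836,0.492,0,0]
    - [1,-0.836,0.492,0,0]

```text
time: 2.62
ee_pos: [0.4162, 0.2984, 0.3221]
eef_rot: [0.724, 0.69, -0.0, -0.0]
ft_force: [1.1, 0.3, -0.5]
width: 0.0875
```

Call:
move_arm:
  deltas:
    - [1,-0.836,0.492,0,0]
    - [1,-0.836,0.492,0,0]
    - [1,-0.836,0.492,0,0]
    - [1,-0.836,0.492,0,0]
    - [1,-0.836,0.492,0,0]
    - [1,-0.836,0.492,0,0]
    - [1,-0.836,0.492,0,0]
    - [1,-0.836,0.492,0,0]
    - [1,-0.836,0.492,0,0]
    - [1,-0.836,0.492,0,0]
    - [1,-0.836,0.492,0,0]

```text
time: 3.53
ee_pos: [0.5391, 0.0617, 0.3221]
eef_rot: [0.724, 0.69, -0.0, -0.0]
ft_force: [0.5, -0.4, -0.0]
width: 0.0867
```

Call:
move_arm:
  deltas:
    - [1,-0.836,0.492,0,0]
    - [1,0,0,0,0]

```text
time: 3.7
ee_pos: [0.551, 0.0361, 0.322]
eef_rot: [0.726, 0.687, -0.001, 0.001]
ft_force: [0.5, -0.9, 0.2]
width: 0.0869
```

```bash
python3 - <<'E'
from bench import r
from h import *
s=r.read_state(); print({k:np.round(s[k],3) for k in("time","ee_pos","eef_rot","joint_positions","ft_force")})
cv2.imwrite("pics/w1.png",r.camera("wrist")[:,:,::-1]); i=winfo(r,s)
for l in ("door_handle","door_hinge","press_bar"):
    for d in r.tip_of("wrist",l): X=tow(i,d["position"]);print(l,X.round(4),proj(i,X).round(),round(d["confidence"],2))
E
```

```text
{'time': np.float64(3.7), 'ee_pos': array([0.551, 0.036, 0.322]), 'eef_rot': array([ 0.726,  0.687, -0.001,  0.001]), 'joint_positions': array([-0.636,  0.135,  0.549,  1.518, -0.068,  1.508, -0.142]), 'ft_force': array([ 0.487, -0.856,  0.208])}
door_handle [0.5777 0.0385 0.2071] [285. 184.] 0.7
door_handle [ 0.3727 -0.0343 -0.0018] [158. 197.] 0.36
door_hinge [0.6274 0.0389 0.0354] [308. 151.] 0.83
press_bar [0.3354 0.2214 0.1194] [56. 17.] 0.67
```

View pics/w1.png

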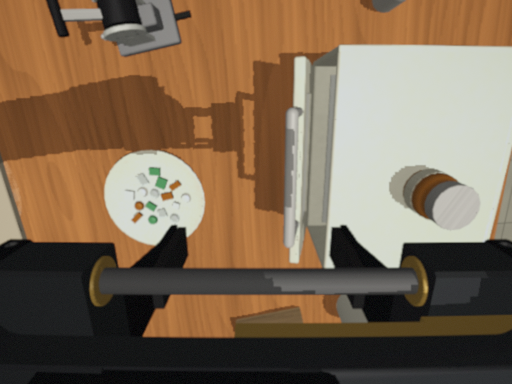

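```bash
python3 - <<'E'
from bench import r
from h import *
s=r.read_state(); i=winfo(r,s)
for z in(.203,.206): print([onz(i,p,z).round(4) for p in((293,112),(290.5,178),(289.5,243))])
E
```

```text
[array([0.5856, 0.1127, 0.203 ]), array([0.5821, 0.0497, 0.203 ]), array([ 0.5798, -0.0215,  0.203 ])]
[array([0.5853, 0.1129, 0.206 ]), array([0.5818, 0.0505, 0.206 ]), array([ 0.5795, -0.0199,  0.206 ])]
```

Call:
move_arm:
  deltas:
    - [1,0.05,0.4,0.3,0]
    - [1,0.05,0.4,0.6,0]
    - [1,0.0,0.4,0.7,0]
    - [1,0,0.04,0.7,0]
    - [1,0,0,0.7,0]
    - [1,0,0,0.7,0]
    - [1,0,0,0.7,0]
    - [1,0,0,0.6,0]
    - [1,0,0,0.44,0]
    - [1,0,0,0,0]

```text
time: 4.73
ee_pos: [0.5796, 0.0433, 0.1843]
eef_rot: [0.725, 0.689, -0.001, -0.001]
ft_force: [-0.2, -0.1, -1.0]
width: 0.0869
```

```bash
python3 - <<'E'
from bench import r
from h import *
s=r.read_state(); print({k:np.round(s[k],3) for k in("time","ee_pos","eef_rot","ft_force")})
a=r.camera("wrist");b=r.camera("scene")
cv2.imwrite("pics/w2.png",np.vstack([a[150:],cv2.resize(b[130:280,190:390],None,fx=2.56,fy=2.4)])[:,:,::-1])
E
```

```text
{'time': np.float64(4.733), 'ee_pos': array([0.58 , 0.043, 0.184]), 'eef_rot': array([ 0.725,  0.689, -0.001, -0.001]), 'ft_force': array([-0.234, -0.114, -0.971])}
```

View pics/w2.png

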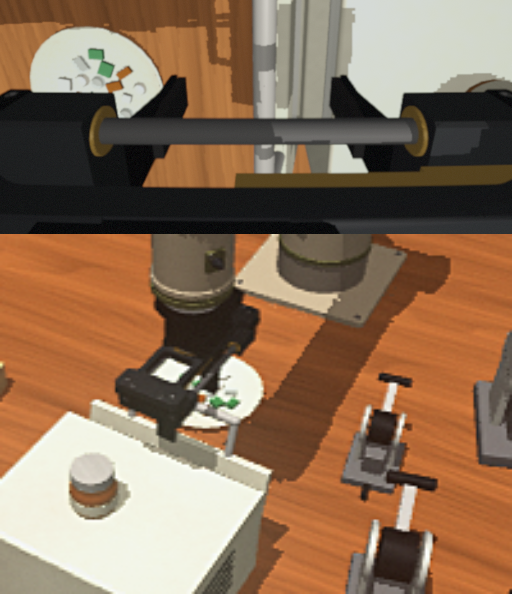

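The handle at wrist column ~263 runs between the two fingers, so I'll close on it.

Call:
move_arm:
  deltas:
    - [-1,0,0,0,0]
    - [-1,0,0,0,0]
    - [-1,0,0,0,0]
    - [-1,0,0,0,0]
    - [-1,0,0,0,0]
    - [-1,0,0,0,0]
    - [-1,0,0,0,0]
    - [-1,0,0,0,0]
    - [-1,0,0,0,0]
    - [-1,0,0,0,0]
  squeeze: 25

```text
time: 5.67
ee_pos: [0.5811, 0.0422, 0.1865]
eef_rot: [0.726, 0.688, -0.0, -0.0]
ft_force: [-0.5, -0.3, 0.7]
width: 0.0281
```

Call:
move_arm:
  deltas:
    - [-1,0,0,0,0]
    - [-1,0,0,0,0]
    - [-1,0,0,0,0]
    - [-1,0,0,0,0]
    - [-1,0,0,0,0]
    - [-1,0,0,0,0]

```text
time: 6.17
ee_pos: [0.5812, 0.0421, 0.1865]
eef_rot: [0.726, 0.688, 0.0, 0.0]
ft_force: [2.2, -0.2, -1.9]
width: 0.0109
```

```bash
python3 - <<'E'
import numpy as np
th=np.concatenate([np.linspace(.227,1.40,25),[1.43]])
for a,b in zip(th,th[1:]): print(round(b,3),round(-7*(np.sin(b)-np.sin(a)),2),round(7*(np.cos(a)-np.cos(b)),2))
E
```

```text
0.276 -0.33 0.09
0.325 -0.33 0.1
0.374 -0.32 0.12
0.422 -0.32 0.13
0.471 -0.31 0.15
0.52 -0.3 0.16
0.569 -0.29 0.18
0.618 -0.28 0.19
0.667 -0.27 0.2
0.716 -0.26 0.22
0.765 -0.25 0.23
0.813 -0.24 0.24
0.862 -0.23 0.25
0.911 -0.22 0.27
0.96 -0.2 0.28
1.009 -0.19 0.28
1.058 -0.18 0.29
1.107 -0.16 0.3
1.156 -0.15 0.31
1.204 -0.13 0.32
1.253 -0.11 0.32
1.302 -0.1 0.33
1.351 -0.08 0.33
1.4 -0.07 0.34
1.43 -0.03 0.21
```

Call:
move_arm:
  deltas:
    - [-1,0,-0.33,0.09,0]
    - [-1,0,-0.33,0.1,0]
    - [-1,0,-0.32,0.12,0]
    - [-1,0,-0.32,0.13,0]
    - [-1,0,-0.31,0.15,0]
    - [-1,0,-0.3,0.16,0]

```text
time: 6.67
ee_pos: [0.5327, 0.0445, 0.1674]
eef_rot: [0.726, 0.688, 0.0, 0.0]
ft_force: [7.7, -0.6, -7.6]
width: 0.0109
```

Call:
move_arm:
  deltas:
    - [-1,0,-0.29,0.18,0]
    - [-1,0,-0.28,0.19,0]
    - [-1,0,-0.27,0.2,0]
    - [-1,0,-0.26,0.22,0]
    - [-1,0,-0.25,0.23,0]
    - [-1,0,-0.24,0.24,0]

```text
time: 7.17
ee_pos: [0.4938, 0.0464, 0.1362]
eef_rot: [0.726, 0.688, 0.001, 0.001]
ft_force: [11.0, -2.0, -6.6]
width: 0.0112
```

Call:
move_arm:
  deltas:
    - [-1,0,-0.23,0.25,0]
    - [-1,0,-0.22,0.27,0]
    - [-1,0,-0.2,0.28,0]
    - [-1,0,-0.19,0.28,0]
    - [-1,0,-0.18,0.29,0]
    - [-1,0,-0.16,0.3,0]

```text
time: 7.67
ee_pos: [0.4659, 0.0478, 0.0951]
eef_rot: [0.726, 0.688, 0.002, 0.002]
ft_force: [14.7, -3.4, -5.4]
width: 0.011
```

Call:
move_arm:
  deltas:
    - [-1,0,-0.15,0.31,0]
    - [-1,0,-0.13,0.32,0]
    - [-1,0,-0.11,0.32,0]
    - [-1,0,-0.1,0.33,0]
    - [-1,0,-0.08,0.33,0]
    - [-1,0,-0.07,0.34,0]
    - [-1,0,0,0,0]

```text
time: 8.25
ee_pos: [0.4526, 0.0495, 0.0478]
eef_rot: [0.726, 0.688, 0.004, 0.003]
ft_force: [17.2, -1.5, -2.3]
width: 0.0112
```

Call:
move_arm:
  deltas:
    - [-1,0,0.1,0.12,0]
    - [-1,0,0.1,0.12,0]
    - [-1,0,0,0.12,0]
    - [-1,0,0,0,0]

```text
time: 8.58
ee_pos: [0.4526, 0.0496, 0.0379]
eef_rot: [0.726, 0.688, 0.0, -0.001]
ft_force: [-6.3, -0.0, 18.5]
width: 0.0096
```

```bash
python3 - <<'E'
from bench import r
from h import *
a=r.camera("wrist");b=r.camera("scene")
cv2.imwrite("pics/w3.png",np.vstack([a[150:],cv2.resize(b[130:280,190:390],None,fx=2.56,fy=2.4)])[:,:,::-1])
i=r.camera_info("scene")
for l in ("door_handle","door_hinge"):
    for d in r.tip_of("scene",l): X=tow(i,d["position"]);print(l,X.round(4),round(d["confidence"],2))
s=r.read_state();print(s["ft_force"],s["ee_pos"])
E
```

```text
door_handle [0.456  0.0417 0.0588] 0.88
[-5.60229977  1.44440995 17.88142799] [0.45257073 0.04962693 0.03786947]
```

View pics/w3.png

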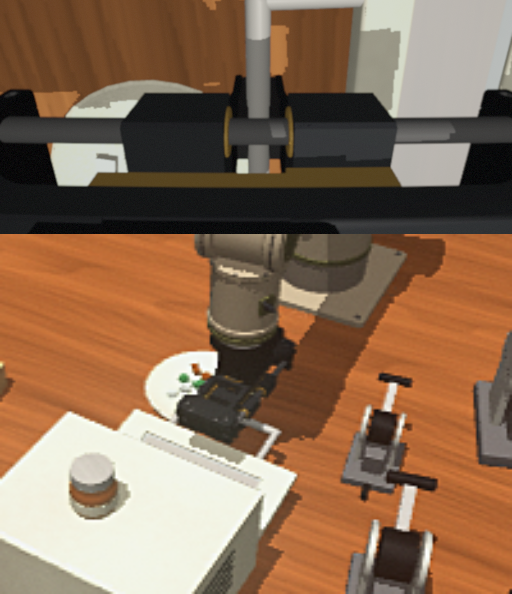

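Call:
move_arm:
  deltas:
    - [-0.5,0,0,0,0]
    - [-0.5,0,0,0,0]
    - [-0.5,0,0,-0.16,0]
    - [-0.5,0,0,-0.16,0]
    - [-0.5,0,0,0,0]
    - [-1,0,0,0,0]
    - [-1,0,0,0,0]
    - [-1,0,0,0,0]
    - [-1,0,0,0,0]

```text
time: 9.53
ee_pos: [0.4525, 0.049, 0.0446]
eef_rot: [0.726, 0.688, -0.001, -0.001]
ft_force: [-4.7, 0.3, 5.1]
width: 0.011
```

```bash
python3 - <<'E'
import numpy as np
th=np.linspace(1.40,0,29)
print([[-1,0,round(-7*(np.sin(b)-np.sin(a)),2),round(7*(np.cos(a)-np.cos(b)),2),0] for a,b in zip(th,th[1:])])
E
```

```text
[[-1, 0, np.float64(0.07), np.float64(-0.34), 0], [-1, 0, np.float64(0.09), np.float64(-0.34), 0], [-1, 0, np.float64(0.1), np.float64(-0.33), 0], [-1, 0, np.float64(0.12), np.float64(-0.33), 0], [-1, 0, np.float64(0.13), np.float64(-0.32), 0], [-1, 0, np.float64(0.15), np.float64(-0.32), 0], [-1, 0, np.float64(0.17), np.float64(-0.31), 0], [-1, 0, np.float64(0.18), np.float64(-0.3), 0], [-1, 0, np.float64(0.2), np.float64(-0.29), 0], [-1, 0, np.float64(0.21), np.float64(-0.28), 0], [-1, 0, np.float64(0.22), np.float64(-0.27), 0], [-1, 0, np.float64(0.24), np.float64(-0.26), 0], [-1, 0, np.float64(0.25), np.float64(-0.24), 0], [-1, 0, np.float64(0.26), np.float64(-0.23), 0], [-1, 0, np.float64(0.27), np.float64(-0.22), 0], [-1, 0, np.float64(0.28), np.float64(-0.2), 0], [-1, 0, np.float64(0.29), np.float64(-0.19), 0], [-1, 0, np.float64(0.3), np.float64(-0.18), 0], [-1, 0, np.float64(0.31), np.float64(-0.16), 0], [-1, 0, np.float64(0.32), np.float64(-0.14), 0], [-1, 0, np.float64(0.33), np.float64(-0.13), 0], [-1, 0, np.float64(0.33), np.float64(-0.11), 0], [-1, 0, np.float64(0.34), np.float64(-0.1), 0], [-1, 0, np.float64(0.34), np.float64(-0.08), 0], [-1, 0, np.float64(0.34), np.float64(-0.06), 0], [-1, 0, np.float64(0.35), np.float64(-0.04), 0], [-1, 0, np.float64(0.35), np.float64(-0.03), 0], [-1, 0, np.float64(0.35), np.float64(-0.01), 0]]
```

Call:
move_arm:
  deltas:
    - [-1,0,0.07,-0.34,0]
    - [-1,0,0.09,-0.34,0]
    - [-1,0,0.1,-0.33,0]
    - [-1,0,0.12,-0.33,0]
    - [-1,0,0.13,-0.32,0]
    - [-1,0,0.15,-0.32,0]
    - [-1,0,0.17,-0.31,0]

```text
time: 10.12
ee_pos: [0.4724, 0.048, 0.1025]
eef_rot: [0.726, 0.688, -0.001, -0.001]
ft_force: [-9.3, 2.0, -0.8]
width: 0.0107
```

Call:
move_arm:
  deltas:
    - [-1,0,0.18,-0.3,0]
    - [-1,0,0.2,-0.29,0]
    - [-1,0,0.21,-0.28,0]
    - [-1,0,0.22,-0.27,0]
    - [-1,0,0.24,-0.26,0]
    - [-1,0,0.25,-0.24,0]
    - [-1,0,0.26,-0.23,0]

```text
time: 10.7
ee_pos: [0.5096, 0.0463, 0.1501]
eef_rot: [0.725, 0.688, -0.002, -0.003]
ft_force: [-26.7, 1.7, 22.9]
width: 0.0109
```

Call:
move_arm:
  deltas:
    - [-1,0,-0.06,-0.08,0]
    - [-1,0,0.27,-0.22,0]
    - [-1,0,0.28,-0.2,0]
    - [-1,0,0.29,-0.19,0]
    - [-1,0,0.3,-0.18,0]

```text
time: 11.12
ee_pos: [0.5394, 0.0447, 0.1722]
eef_rot: [0.725, 0.688, -0.0, -0.001]
ft_force: [-10.5, 2.2, 11.2]
width: 0.011
```

Call:
move_arm:
  deltas:
    - [-1,0,0.31,-0.16,0]
    - [-1,0,0.32,-0.14,0]
    - [-1,0,0.33,-0.13,0]
    - [-1,0,0.33,-0.11,0]
    - [-1,0,0.34,-0.1,0]

```text
time: 11.53
ee_pos: [0.5811, 0.0424, 0.1883]
eef_rot: [0.725, 0.688, 0.0, -0.0]
ft_force: [-5.8, 1.4, 7.3]
width: 0.0113
```

Call:
move_arm:
  deltas:
    - [-1,0,0.34,-0.07,0]
    - [-1,0,0.34,-0.05,0]
    - [-1,0,0.34,-0.03,0]
    - [-1,0,0.3,-0.01,0]
    - [-1,0,0.15,0,0]
    - [-1,0,0,0,0]

```text
time: 12.03
ee_pos: [0.6192, 0.0405, 0.1926]
eef_rot: [0.725, 0.688, 0.001, 0.001]
ft_force: [1.7, 1.9, 2.6]
width: 0.0112
```

Call:
move_arm:
  deltas:
    - [-1,0,0.08,0,0]
    - [-1,0,0.08,0,0]
    - [-1,0,0.08,0,0]
    - [-1,0,0,0,0]

```text
time: 12.37
ee_pos: [0.6244, 0.0402, 0.1925]
eef_rot: [0.725, 0.688, 0.001, 0.001]
ft_force: [-2.0, 2.3, 6.2]
width: 0.0115
```

Call:
move_arm:
  deltas:
    - [-1,0,0.1,0,0]
    - [-1,0,0.1,0,0]
    - [-1,0,0,0,0]

```text
time: 12.62
ee_pos: [0.6249, 0.0402, 0.1924]
eef_rot: [0.725, 0.688, -0.002, -0.003]
ft_force: [-29.2, 3.2, 22.6]
width: 0.0113
```

Call:
move_arm:
  deltas:
    - [0,0,0,0,0]
    - [0,0,0,0,0]
    - [0,0,0,0,0]
    - [0,0,0,0,0]
    - [0,0,0,0,0]
    - [0,0,0,0,0]
    - [0,0,0,-0.3,0]
    - [0,0,0,-0.7,0]
    - [0,0,0,-0.9,0]
    - [0,0,0,-0.9,0]
    - [0,0,0,-0.9,0]
    - [0,0,0,-0.5,0]

```text
time: 13.62
ee_pos: [0.6289, 0.0394, 0.2988]
eef_rot: [0.726, 0.688, 0.001, 0.001]
ft_force: [0.2, -0.6, -0.3]
width: 0.0435
```

```bash
python3 - <<'E'
from bench import r
from h import *
s=r.read_state(); print({k:np.round(s[k],3) for k in("time","ee_pos","eef_rot","ft_force")})
a=r.camera("wrist");b=r.camera("scene");r.camera("top")
cv2.imwrite("pics/w4.png",np.vstack([a[:250],cv2.resize(b[130:280,190:390],None,fx=2.56,fy=2.3)])[:,:,::-1])
for c in("scene","wrist","top"):
  i=winfo(r,s) if c=="wrist" else r.camera_info(c)
  for l in ("door_handle","press_bar","dial"):
    for d in r.tip_of(c,l): X=tow(i,d["position"]);print(c,l,X.round(4),round(d["confidence"],2))
E
```

```text
{'time': np.float64(13.617), 'ee_pos': array([0.629, 0.039, 0.299]), 'eef_rot': array([0.726, 0.688, 0.001, 0.001]), 'ft_force': array([ 0.183, -0.577, -0.261])}
scene door_handle [0.6286 0.0347 0.2029] 0.98
scene press_bar [0.5266 0.3017 0.1504] 0.89
scene press_bar [0.333  0.2216 0.1177] 0.78
scene press_bar [0.1323 0.3544 0.1954] 0.69
scene dial [0.221  0.3826 0.1239] 0.88
scene dial [0.3907 0.2321 0.0721] 0.75
scene dial [0.6032 0.3139 0.0988] 0.66
wrist door_handle [0.623  0.0362 0.213 ] 0.91
wrist door_handle [0.7344 0.0133 0.1696] 0.34
wrist dial [0.3835 0.2331 0.0759] 0.87
top press_bar [0.5323 0.3026 0.1488] 0.73
top press_bar [0.1346 0.3616 0.1996] 0.59
top press_bar [0.3325 0.2233 0.1163] 0.54
top dial [0.2278 0.3888 0.1253] 0.85
top dial [0.39   0.229  0.0708] 0.72
top dial [ 0.3767 -0.0301 -0.0042] 0.69
top dial [0.5987 0.3128 0.0962] 0.5
```

View pics/w4.png

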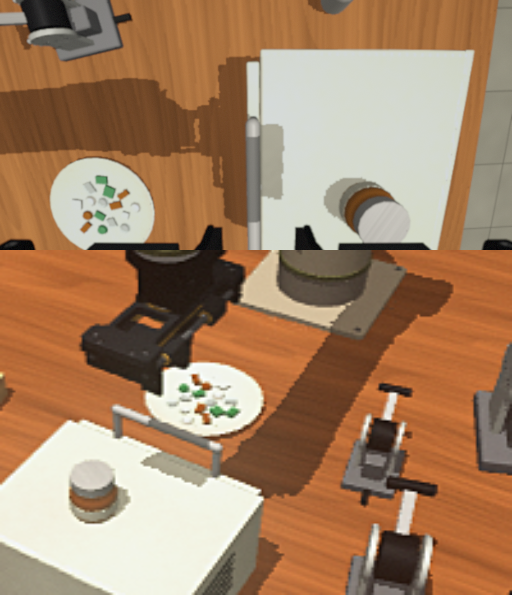

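Call:
move_arm:
  deltas:
    - [-1,0.776,-0.477,0,0]
    - [-1,0.776,-0.477,0,0]
    - [-1,0.776,-0.477,0,0]
    - [-1,0.776,-0.477,0,0]
    - [-1,0.776,-0.477,0,0]
    - [-1,0.776,-0.477,0,0]
    - [-1,0.776,-0.477,0,0]
    - [-1,0.776,-0.477,0,0]
    - [-1,0.776,-0.477,0,-0.04]
    - [-1,0.776,-0.477,0,-0.04]
    - [-1,0,0,0,-0.04]
    - [-1,0,0,0,-0.036]

```text
time: 15.22
ee_pos: [0.5169, 0.2413, 0.2954]
eef_rot: [0.632, 0.775, -0.0, -0.0]
ft_force: [0.6, 0.3, -0.4]
width: 0.0004
```

Call:
move_arm:
  deltas:
    - [-1,0,0,0,0]
    - [-1,0,0,0,0]

```text
time: 15.38
ee_pos: [0.5181, 0.2392, 0.2955]
eef_rot: [0.636, 0.772, 0.0, -0.0]
ft_force: [0.5, -1.2, 0.4]
width: 0.0001
```

```bash
python3 - <<'E'
from bench import r
from h import *
s=r.read_state(); print({k:np.round(s[k],4) for k in("time","ee_pos","eef_rot","ft_force","width")})
a=r.camera("wrist"); i=winfo(r,s)
cv2.imwrite("pics/w5.png",a[:,:,::-1])
for l in ("door_handle","press_bar","dial","lamp_unit"):
    for d in r.tip_of("wrist",l): X=tow(i,d["position"]);print(l,X.round(4),proj(i,X).round(),round(d["confidence"],2))
E
```

```text
{'time': np.float64(15.3833), 'ee_pos': array([0.5181, 0.2392, 0.2955]), 'eef_rot': array([ 0.6359,  0.7718,  0.    , -0.    ]), 'ft_force': array([ 0.4685, -1.1861,  0.4458]), 'width': np.float64(0.0001)}
press_bar [0.5267 0.3045 0.1498] [278. 121.] 0.86
press_bar [0.337  0.224  0.1181] [104. 157.] 0.74
dial [0.602  0.3171 0.0969] [339. 119.] 0.95
dial [0.3838 0.2308 0.0769] [155. 152.] 0.71
lamp_unit [ 0.3901  0.2315 -0.0053] [177. 143.] 0.91
lamp_unit [ 0.2261  0.3821 -0.0008] [73. 17.] 0.71
lamp_unit [0.6022 0.3164 0.0036] [323. 116.] 0.65
```

View pics/w5.png

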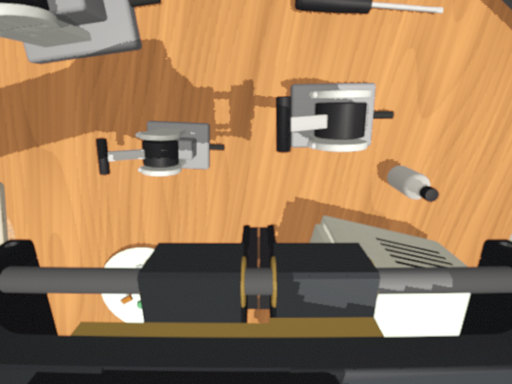

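```bash
python3 - <<'E'
from bench import r
from h import *
s=r.read_state(); i=winfo(r,s); R=i=winfo(r,s)
M=Ro.from_quat(s["eef_rot"]).as_matrix()
for n,p,z in(("bar",(284,124),.152),("b1",(284,98),.152),("b2",(284,150),.152)):
    X=onz(i,p,z); print(n,X.round(4),"tool",(M.T@(X-s["ee_pos"])).round(4))
for X in([.5300,.303,.149],[.6005,.3145,.095]): print((M.T@(np.array(X)-s["ee_pos"])).round(4))
E
```

```text
bar [0.5333 0.302  0.152 ] tool [0.0592 0.0268 0.1435]
b1 [0.5279 0.3268 0.152 ] tool [0.0845 0.0262 0.1435]
b2 [0.539 0.276 0.152] tool [0.0326 0.0274 0.1435]
[0.0608 0.0237 0.1465]
[0.0586 0.0951 0.2005]
```

Call:
move_arm:
  deltas:
    - [-1,0.6,0.23,0.3,0]
    - [-1,0.6,0.23,0.3,0]
    - [-1,0.6,0.23,0.3,0]
    - [-1,0.58,0.23,0.3,0]
    - [-1,0,0,0.67,0]
    - [-1,0,0,0.67,0]
    - [-1,0,0,0.67,0]
    - [-1,0,0,0.67,0]
    - [-1,0,0,0.67,0]
    - [-1,0,0,0.55,0]
    - [-1,0,0,0,0]
    - [-1,0,0,0,0]

```text
time: 16.63
ee_pos: [0.529, 0.3021, 0.1674]
eef_rot: [0.636, 0.772, -0.001, -0.0]
ft_force: [-0.2, -0.8, 0.5]
width: 0.0001
```

```bash
python3 - <<'E'
from bench import r
from h import *
s=r.read_state(); print({k:np.round(s[k],4) for k in("time","ee_pos","eef_rot","ft_force","width")})
a=r.camera("wrist");b=r.camera("scene")
cv2.imwrite("pics/w6.png",np.vstack([a[134:],cv2.resize(b[150:320,250:420],None,fx=3,fy=2)])[:590,:,::-1] if False else np.hstack([cv2.resize(a[80:],(400,320)),cv2.resize(b[180:310,290:420],(400,320),interpolation=cv2.INTER_CUBIC)])[:,:,::-1])
print(proj(r.camera_info("scene"),s["ee_pos"]))
E
```

```text
{'time': np.float64(16.6333), 'ee_pos': array([0.529 , 0.3021, 0.1674]), 'eef_rot': array([ 6.360e-01,  7.717e-01, -7.000e-04, -2.000e-04]), 'ft_force': array([-0.1756, -0.759 ,  0.5031]), 'width': np.float64(0.0001)}
[352.53362403 227.67486208]
```

View pics/w6.png

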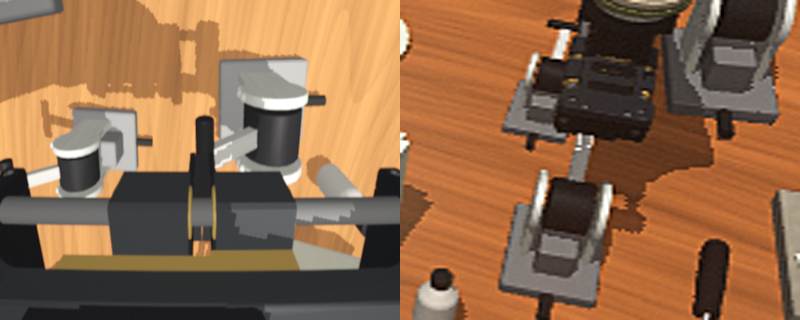

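Call:
move_arm:
  deltas:
    - [-1,0,0,0.2,0]
    - [-1,0,0,0.2,0]
    - [-1,0,-0.2,0.34,0]
    - [-1,0,-0.2,0.34,0]
    - [-1,0,-0.12,0.37,0]
    - [-1,0,-0.12,0.37,0]
    - [-1,0,0,0,0]

```text
time: 17.32
ee_pos: [0.5125, 0.2986, 0.1209]
eef_rot: [0.636, 0.772, -0.001, -0.0]
ft_force: [-3.8, -0.7, 5.8]
width: 0.0002
```

Call:
move_arm:
  deltas:
    - [-1,0,-0.04,0.38,0]
    - [-1,0,-0.04,0.38,0]
    - [-1,0,0.04,0.38,0]
    - [-1,0,0.05,0.38,0]
    - [-1,0,0,0,0]

```text
time: 17.73
ee_pos: [0.5136, 0.2988, 0.0829]
eef_rot: [0.636, 0.772, -0.001, -0.0]
ft_force: [-2.7, 0.1, 3.2]
width: -0.0
```

```bash
python3 - <<'E'
from bench import r
from h import *
s=r.read_state(); print({k:np.round(s[k],4) for k in("time","ee_pos","eef_rot","ft_force","width")})
a=r.camera("wrist");b=r.camera("scene")
cv2.imwrite("pics/w7.png",np.hstack([cv2.resize(a[80:],(400,320)),cv2.resize(b[180:310,290:420],(400,320),interpolation=cv2.INTER_CUBIC)])[:,:,::-1])
for c in("scene","wrist"):
  i=winfo(r,s) if c=="wrist" else r.camera_info(c)
  for l in ("press_bar","dial"):
    for d in r.tip_of(c,l): X=tow(i,d["position"]);print(c,l,X.round(4),round(d["confidence"],2))
E
```

```text
{'time': np.float64(17.7333), 'ee_pos': array([0.5136, 0.2988, 0.0829]), 'eef_rot': array([ 6.360e-01,  7.717e-01, -6.000e-04, -2.000e-04]), 'ft_force': array([-2.6993,  0.1128,  3.1929]), 'width': np.float64(-0.0)}
scene press_bar [0.5147 0.2951 0.0787] 0.9
scene press_bar [0.1341 0.3531 0.1967] 0.67
scene press_bar [0.3304 0.2224 0.1216] 0.43
scene press_bar [ 0.6226  0.4684 -0.0011] 0.19
scene dial [0.2258 0.3857 0.1251] 0.78
scene dial [0.3914 0.233  0.0732] 0.7
scene dial [0.6024 0.3147 0.0952] 0.57
wrist press_bar [0.5143 0.299  0.0781] 0.75
wrist dial [0.6016 0.3163 0.0958] 0.95
wrist dial [0.3827 0.2325 0.0794] 0.8
```

View pics/w7.png

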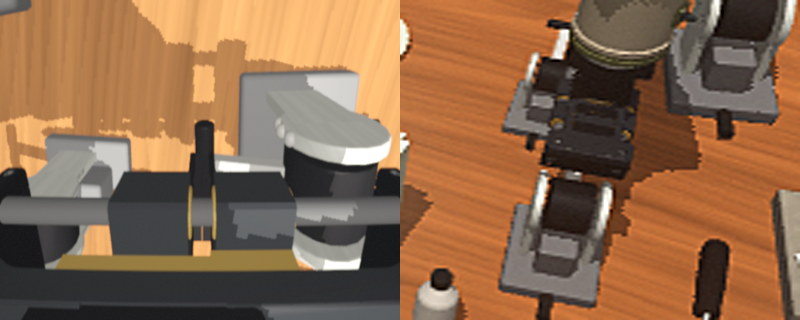

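Call:
move_arm:
  deltas:
    - [-1,0,0.05,0.14,0]
    - [-1,0,0.05,0.14,0]
    - [-1,0,0,0.12,0]
    - [-1,0,0,0,0]
    - [-1,0,0,0,0]

```text
time: 18.45
ee_pos: [0.5172, 0.2995, 0.0749]
eef_rot: [0.636, 0.772, 0.001, 0.0]
ft_force: [0.7, 0.0, 4.9]
width: 0.0007
```

```bash
python3 - <<'E'
from bench import r
from h import *
s=r.read_state(); print({k:np.round(s[k],4) for k in("time","ee_pos","eef_rot","ft_force","width")})
a=r.camera("wrist");b=r.camera("scene")
cv2.imwrite("pics/w8.png",np.hstack([cv2.resize(a[80:],(400,320)),cv2.resize(b[130:330,200:420],(400,320),interpolation=cv2.INTER_CUBIC)])[:,:,::-1])
for c in("scene","wrist"):
  i=winfo(r,s) if c=="wrist" else r.camera_info(c)
  for l in ("press_bar","dial","door_handle"):
    for d in r.tip_of(c,l): X=tow(i,d["position"]);print(c,l,X.round(4),round(d["confidence"],2))
E
```

```text
{'time': np.float64(18.45), 'ee_pos': array([0.5172, 0.2995, 0.0749]), 'eef_rot': array([6.362e-01, 7.715e-01, 8.000e-04, 3.000e-04]), 'ft_force': array([0.7487, 0.0225, 4.8914]), 'width': np.float64(0.0007)}
scene press_bar [0.3302 0.2209 0.1184] 0.71
scene press_bar [0.5161 0.296  0.0681] 0.7
scene press_bar [0.7406 0.0089 0.1603] 0.69
scene dial [0.6016 0.3165 0.0971] 0.88
scene dial [0.2268 0.3844 0.128 ] 0.78
scene dial [0.3923 0.2328 0.0743] 0.58
scene dial [ 0.3709 -0.0367 -0.0031] 0.19
scene door_handle [0.6275 0.0327 0.2049] 0.58
wrist press_bar [0.5171 0.3005 0.0684] 0.8
wrist dial [0.603  0.3195 0.097 ] 0.72
wrist dial [0.3883 0.2332 0.0781] 0.7
```

View pics/w8.png

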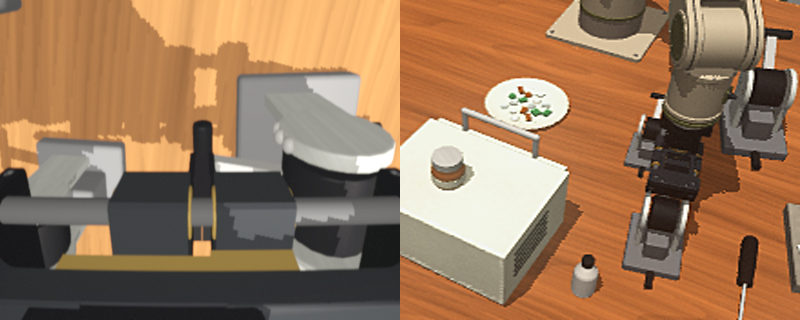

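Call:
move_arm:
  deltas:
    - [-1,0,0,0.06,0]
    - [-1,0,0,0,0]
    - [-1,0,0,0,0]
    - [-1,0,0,0,0]
    - [-1,0,0,0,0]
    - [-1,0,0,0,0]
    - [-1,0,0,0,0]
    - [-1,0,0,0,0]
    - [-1,0,0,0,0]
    - [-1,0,0,0,0]
    - [-1,0,0,0,0]
    - [-1,0,0,0,0]

```text
time: 19.85
ee_pos: [0.5174, 0.2996, 0.0738]
eef_rot: [0.636, 0.772, 0.001, 0.0]
ft_force: [1.2, 0.6, 5.5]
width: 0.0005
```

Call:
move_arm:
  deltas:
    - [-1,0,0,0,0]
    - [-1,0,0,0,0]
    - [-1,0,0,0,0]
    - [-1,0,0,0,0]
    - [-1,0,0,0,0]
    - [-1,0,0,0,0]
    - [-1,0,0,0,0]
    - [-1,0,0,0,0]
    - [-1,0,0,0,0]
    - [-1,0,0,0,0]
    - [-1,0,0,0,0]
    - [-1,0,0,0,0]

```text
time: 20.85
ee_pos: [0.5174, 0.2996, 0.0738]
eef_rot: [0.636, 0.772, 0.001, 0.0]
ft_force: [1.5, 0.5, 5.8]
width: 0.0006
```

Call:
move_arm:
  deltas:
    - [-1,0,0,0,0]
    - [-1,0,0,0,0]
    - [-1,0,0,0,0]
    - [-1,0,0,0,0]
    - [-1,0,0,0,0]
    - [-1,0,0,0,0]
    - [-1,0,0,0,0]
    - [-1,0,0,0,0]
    - [-1,0,0,0,0]
    - [-1,0,0,0,0]
    - [-1,0,0,0,0]
    - [-1,0,0,0,0]

```text
time: 21.85
ee_pos: [0.5175, 0.2996, 0.0738]
eef_rot: [0.636, 0.772, 0.001, 0.0]
ft_force: [1.3, 0.9, 5.8]
width: 0.0006
```

```bash
python3 - <<'E'
from bench import r
from h import *
s=r.read_state(); print({k:np.round(s[k],4) for k in("time","ee_pos","ft_force")})
b=r.camera("top"); r.camera("scene");r.camera("wrist")
cv2.imwrite("pics/t9.png",cv2.resize(b[70:300,60:420],(720,460))[:,:,::-1])
for c in("scene","wrist","top"):
  i=winfo(r,s) if c=="wrist" else r.camera_info(c)
  for l in ("press_bar","door_handle"):
    for d in r.tip_of(c,l): X=tow(i,d["position"]);print(c,l,X.round(4),round(d["confidence"],2))
E
```

```text
{'time': np.float64(21.85), 'ee_pos': array([0.5175, 0.2996, 0.0738]), 'ft_force': array([1.2968, 0.9244, 5.8408])}
scene press_bar [0.1325 0.3516 0.1942] 0.7
scene press_bar [0.5166 0.294  0.0689] 0.62
scene press_bar [0.3296 0.2212 0.1184] 0.48
scene door_handle [0.6262 0.0358 0.204 ] 0.77
scene door_handle [0.6011 0.3152 0.0982] 0.55
wrist press_bar [0.5142 0.3017 0.0688] 0.97
wrist door_handle [0.5172 0.3041 0.0687] 0.49
top press_bar [0.1359 0.3574 0.2022] 0.79
top press_bar [0.3287 0.2206 0.1159] 0.43
top door_handle [0.6244 0.0382 0.2111] 0.71
```

View pics/t9.png

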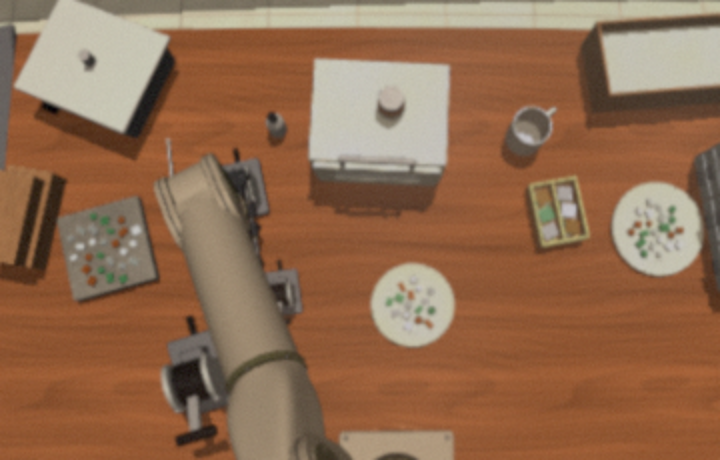

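The box is shut (top view, front edge around (380,165)) and the other things look undisturbed. The bar has been held steadily for over 3 s with its centre at z ≈ 0.066–0.069, which puts the dial at about 0.94–0.98 rad. I'm handing the job in.

```bash
python3 -c "
from bench import r
print(r.close_job())"
```

```text
the job is handed in; nothing more can be done
None
```

The job is handed in. The door was opened fully and shut again, and the arm is still holding the middle-sized lamp's bar down at about the third notch.

- **Door open:** I pinched the handle and pulled the door from about 0.23 rad ajar down to its stop. There the tool met about 18 N of resistance, with the handle at 59–65 mm. Pressing there slid the fingers about 8 mm along the bar, so I gripped it again before closing.
- **Door shut:** I pushed it up until it stopped hard, at about 29 N along the box's depth with the handle at x = 0.625. Cameras afterwards put the handle at about 0.205–0.21 m high, against 0.210 m for shut.
- **Lamp dial:** I pressed the bar down with closed fingers and held it still for more than 3 s at about 5.8 N. The fingertip height gives a dial angle of about 0.98 rad and the camera networks about 0.94, both inside the 0.86–1.12 band. The last top view could not see this bar because the arm covered it.
- **Other things:** In the last top view the ones in sight showed no sign of having moved. The arm covered part of the screwdriver. I did not measure their positions.
- **Limits:** The last clock reading was about 22 s of the 64 s allowed. The largest single wrist-force component I read was about 29 N.

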